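# Zero-check a coating gauge and take a paint reading on a gear housing

## Robot

A 6-joint arm with a two-finger parallel gripper is mounted at the origin on the work surface. World frame = base frame: x ahead of the robot, y to its left, z up, the work surface at z = 0. Lengths are in m, angles in degrees, forces in N, time in s.
With the tool pointing down it reaches from about 0.4 to 0.825 m from the base axis. Payload 7 kg.
Tool frame: the origin (TCP) lies on the centre line of the jaws, within the pads' length; the fingertips stand 14 mm ahead of it and the grasp point (between the pads) lies 5 mm behind it; z points along the fingers, y is the line along which they close (so a half turn about z gives the same grasp; the last joint's range is limited). The gripper opens to 88 mm and grips with 3 to 60 N. Pads are 19 mm wide; open, the fingers measure 130 mm over their backs; the gripper's body (78 mm by 193 mm) begins 47 mm behind the grasp point.
Start: joints at [-52.133, 20.546, 0.682, 0, -70.136, -16.507], TCP at [0.246, -0.629, 0.241] pointing down, gripper open.
Joint ranges: [-176.03, 176.03], [-82.01, 121.73], [-58.28, 71.71], [-173.87, 95.51], [-174.79, -0.11], [-173.66, 173.66]. Speed limits (degrees/s): [136.94, 136.94, 172.46, 180, 180, 180].

## Interface

Orientations are given as [roll, pitch, yaw] about the fixed x, y, z axes, in that order (R = Rz(yaw) Ry(pitch) Rx(roll)).
In Python, from plant import r gives the robot as it stands.
- The arm moves only by the tool send_rows, never from a script. Its argument "steps" is a list of rows, each an object with "dp": the shift along the tool's x, y, z in mm, a list of three; "roll": the turn about the tool's z in rad; "jaw": the opening in per cent of the stroke, from 0 (shut) to 100 (fully open). In form: [{"dp": [tx, ty, tz], "roll": roll, "jaw": jaw}, ...]. A call has 1 to 5 rows; each row is the pose to reach, as a shift and turn from the pose commanded when the call began, along the tool's axes at that moment; what a row does not reach only later rows make up. A row lasts 1/8 s, in which the tool goes at most 62.5 mm and 10.7 degrees, less where a joint would pass 70% of its speed; a pose out of reach is approached as far as the arm can. A call with a gripper value outside its range is refused whole. The fingers move at their own pace and stop on an object; "newtons" is the grip in N (left out, the last holds). Time passes only in rows, so rows that repeat a pose let the fingers close. It gives the time, the measured TCP pose, the force, the opening and the grip force at its end, in the units of the state.
- r.get_state(): the state, without advancing time (a new reading comes with each control period).
- r.capture(name): name is "side" or "top"; returns a dict with "image" (480x640x3 uint8, blue, green, red), "K" (3x3 intrinsics, pixels), "dist" ([k1, k2, p1, p2, k3] as OpenCV has them; the pictures are not rectified), "rvec" (rotation vector, rad) and "tvec" (3), from world to camera coordinates, as OpenCV has them. Camera axes: x right, y down, z forward; pixel columns grow to the right and rows downward; lengths in m; the calibration is good to about 2 mm. A picture is of the moment at which its call begins. There is no depth.
- r.close_job(): hands the job in; it is judged then, once.
The state is a dict: "time_s": time; "joints": joint angles; "qd": joint speeds; "joint_torque": joint torques, N m; "tcp_pos": TCP position; "eef_rot": TCP orientation; "contact_force": force on the tool from outside, world axes, zero at the start; "moment": the same for the moment, N m; "gripper_width": finger opening in m; "gripper_force": force on a finger pad.
Only numpy, scipy, OpenCV 4.12 (cv2) and the standard library are available. Lean on these libraries where they do the work, as an engineer would, in place of code of your own. Each camera call takes 0.05 s, during which the arm holds its last target. There are 200 camera calls.

## Task

Take the pen-type paint thickness gauge out of its bench stand and check its zero first: set its spring probe squarely on the bare steel plate, probe pushed part-way in, for about a second. Then set the probe inside the inked ring on the sloping face of the white gear housing, square to that face and with light pressure, so that the probe is pushed in part-way but not to its stop, and finish there: the program ends with the gauge still held in the gripper and pressed on the ring. Do not shove the housing or the plate about, press hard, or disturb the bin, can and screwdriver.

Things in the scene. Friction and masses are not known exactly. Their poses are not given: they have to be found in the camera images.
- gauge: Pen-type coating gauge, 160 g, upright in its stand, nose down. Black flat-sided body 32 (its x) by 24 mm (its y), from 24 to 150 mm along its z; below it a tapering nose, 22 to 17 mm across. Origin: centre of the nose's lower end; z runs up its long axis. Grip either pair of flats, 20 to 30 mm below the top (lower, the top may hit the inside of a gripper); in the stand its top 96 mm stand free.
- probe (a joint): Spring probe of the gauge: a 10 mm steel pin, which sticks 10 mm out of the nose along the gauge's axis when free. Value is how far it is pushed in: 0 free, 0.008 m at its stop. The spring pushes with 1 N at first contact and 4.2 N just before the stop (400 N/m); beyond that it is rigid.
- probe_foot (a point): Centre of the flat foot of the probe, the point that touches the work; it lies on the gauge's axis, 10 mm below the gauge's origin when the probe is free, and moves with the probe.
- stand: Fixed grey plastic bench stand of the gauge, base 100 mm (x) by 90 mm (y), 6 mm thick. Origin: centre of its underside, on the bench. A rectangular well 51 mm by 43 mm outside, 75 mm high, stands in the middle; the gauge stands in it 30 mm deep, with about 1.5 mm play on each side, its body resting on a ledge 45 mm above the bench. It is lifted straight up, by at least 70 mm, to come clear.
- zero_plate: Loose bare steel zero plate, 60 x 60 x 6 mm, 170 g, lying flat on the bench. Origin: centre of its underside; z up.
- plate_top (a point): Centre of the zero plate's upper face, 6 mm above the bench.
- housing: Loose white-painted cast gear housing, 2.6 kg, base flange 180 mm (x) by 150 mm (y), 106 mm high. Origin: centre of its underside. Its shoulder on the -x side, 110 mm wide and 70 mm long, slopes down towards its -x, 25 degrees from level; the square motor flange on the +x side is the highest part, and a 24 mm output shaft sticks out at +y, to 98 mm from the origin.
- spot: The black inked ring on the middle of the housing's sloping face, 26 mm inside diameter, drawn on the paint (it has no height). Origin: its centre, on the painted surface, 43 mm from the housing's origin towards its -x and 65 mm above the bench. Its z is the outward normal of the sloping face, 25 degrees from vertical, leaning to the housing's -x.
- bin: Bystander: blue plastic bin with bearings, 100 x 150 x 65 mm, beyond the work. Origin: centre of its underside.
- spray_can: Bystander: yellow spray can, 66 mm diameter, 180 mm high, on the right. Origin: centre of its underside.
- screwdriver: Bystander: screwdriver lying on the bench beyond the work. Origin about its middle.

How it is judged (in metres and radians):
On the way, in this order (a step that is already met when the one before it is completed fails the run):
1. the gauge is lifted out of its stand, held in the fingers (z of gauge in the frame of stand above 0.06 m and contact force between the fingers and gauge above 1 N and contact force between gauge and stand below 0.1 N), for 0.1 s.
2. zero check: the probe stands squarely on the bare plate (within 8 degrees), pushed in part-way (1 to 7.5 mm), for half a second (contact force between gauge and zero_plate above 0.5 N and distance between probe_foot and plate_top below 0.025 m and value of joint probe between 0.001 and 0.0075 m and angle between the z axis of gauge and the z axis of zero_plate, either way round below 0.14 rad and contact force between the fingers and gauge above 1 N), for 0.5 s.
3. reading: the probe stands in the ring on the sloping face, square to it and lightly pressed (contact force between gauge and housing above 0.5 N and distance between probe_foot and spot below 0.008 m and value of joint probe between 0.001 and 0.0075 m and angle between the z axis of gauge and the z axis of spot, either way round below 0.14 rad), for 0.3 s.
At the end, for the whole second after the job is handed in: Gauge still gripped and at rest: probe foot within 8 mm of the ring's centre, axis within 8 degrees of the face's normal, probe pushed in 1 to 7.5 mm of its 8 (0.5 to 7 N on the housing), touching neither stand nor plate; the housing stands flat (all of step 3 and contact force between gauge and housing below 7 N and contact force between the fingers and gauge above 1 N and contact force between gauge and stand below 0.1 N and contact force between gauge and zero_plate below 0.1 N and linear speed of gauge below 0.02 m/s and angle between housing's own z axis and vertical below 0.03 rad); the arm keeps its last pose, push and grip.
It fails at once if the gauge is pressed hard on the housing or the plate (over 15 N) (contact force between gauge and housing above 15 N or contact force between gauge and zero_plate above 15 N).
It fails at once if the housing or the zero plate is shoved more than 15 mm (distance of any of housing, zero_plate from where it was at the start of the episode above 0.015 m).
It fails at once if the bin, can or screwdriver is moved more than 20 mm (distance of any of bin, spray_can, screwdriver from where it was at the start of the episode above 0.02 m).
It also fails if it takes over 59 s, if anything falls off the work surface, if the arm or the gripper's body presses on something with over 40 N, if the wrist force passes 120 N, or if a joint passes its speed limit or range.

## Working session

There is one attempt and no reset: what is moved stays moved. The work goes in short steps, Python scripts to look and compute and a tool call to move; the robot and the scene stay as the last step left them, time stands still between calls to the robot, and variables do not carry over. Pictures are saved under pics/ and viewed, at most 10 in all, crops included, and the job is handed in when it is done.

Besides the shell and the picture viewer there is one more tool, called after "Call:" as name(argument=value, ...), one argument or row to a line, values as JSON. send_rows: Moves the arm, as the interface text tells. Its arguments: {"type":"object","properties":{"steps":{"type":"array","items":{"type":"object","properties":{"dp":{"type":"array","items":{"type":"number"}},"roll":{"type":"number"},"jaw":{"type":"number"}}}},"newtons":{"type":"number"}},"required":["steps"]}

```bash
mkdir -p pics; ls; python3 - <<'E'
from plant import r
import cv2
print(r.get_state())
for n in("side","top"):
    c=r.capture(n); cv2.imwrite(f"pics/{n}0.png",c["image"]); print(n,c["K"],c["dist"],c["rvec"],c["tvec"])
E
```

```text
pics
{'time_s': 0.0, 'joints': array([-5.21336110e+01,  2.05914003e+01,  6.36629051e-01, -1.90465469e-02,
       -7.01337697e+01, -1.65058161e+01]), 'qd': array([-0.00658678, -0.02895227, -0.09081644, -0.05463325, -0.09957884,
       -0.01681994]), 'joint_torque': array([-6.37036428e-04, -5.82716954e+01,  2.93052721e+01,  6.99712291e+00,
        6.82882121e-03, -1.67053158e-04]), 'tcp_pos': array([ 0.24567354, -0.62824667,  0.2396481 ]), 'eef_rot': array([ 1.79910020e+02, -7.99062942e-03, -1.58645907e+02]), 'contact_force': array([ 0.0931435 , -0.35349822, -0.02108995]), 'moment': array([ 0.01794923, -0.00036712, -0.00099546]), 'gripper_force': 0.0, 'gripper_width': 0.08780188946094815}
side [[546.31582669   0.         311.9763808 ]
 [  0.         546.31582669 243.4987511 ]
 [  0.           0.           1.        ]] [0.04181888 0.         0.         0.         0.        ] [ 0.34879057 -2.80940943  1.1487945 ] [0.54442859 0.25319262 1.2763847 ]
top [[438.02905866   0.         319.54686853]
 [  0.         438.02905866 237.01794534]
 [  0.           0.           1.        ]] [0.01421368 0.         0.         0.         0.        ] [ 2.17995831 -2.14755601  0.17496396] [-0.15551712  0.62123467  0.90438347]
```

View pics/side0.png

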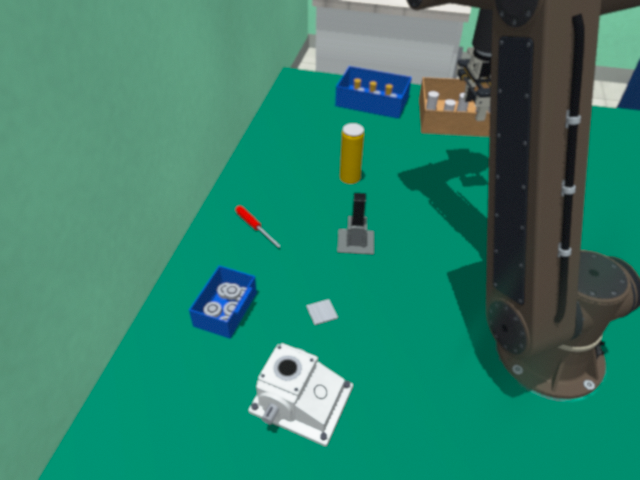

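View pics/top0.png

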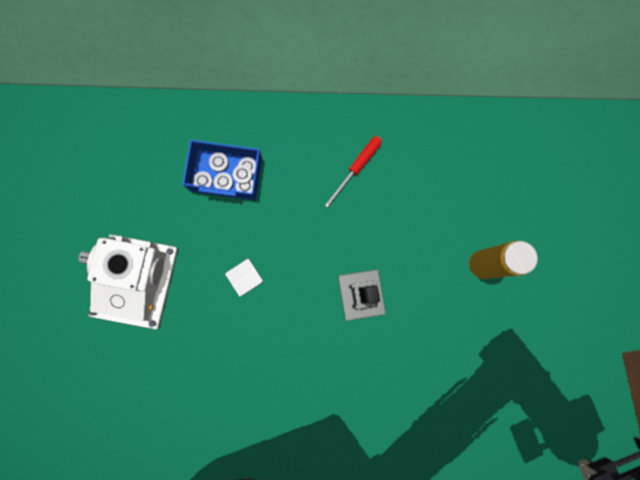

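The side view shows the housing at about (300,392) with the ring at (320,391), the plate at (322,312), and the stand and gauge at (356,240)/(359,210). The top view shows the ring at (117,301), the plate at (244,277), and the stand at (362,295) with the gauge top at about (371,295).

I'll make enlarged crops.

```bash
python3 - <<'E'
import cv2,numpy as np
t=cv2.imread("pics/top0.png");s=cv2.imread("pics/side0.png")
def c(i,x,y,w,h,W,H): return cv2.resize(i[y:y+h,x:x+w],(W,H),interpolation=cv2.INTER_CUBIC)
a=np.hstack([c(t,75,230,110,100,440,400),c(t,335,260,60,67,360,400)])
b=np.hstack([c(t,220,255,50,25*2-10,250,200),c(s,325,185,60,75,160,200),c(s,245,340,110,57,390,200)])
cv2.imwrite("pics/crop.png",np.vstack([a,b]))
E
cat > h.py <<'E'
import cv2,numpy as np
from plant import r
def cam(n):
    c=r.capture(n); return c
def ray(c,uv,z):
    R=cv2.Rodrigues(np.array(c["rvec"]))[0];t=np.array(c["tvec"]).ravel()
    p=cv2.undistortPoints(np.array([[uv]],float),np.array(c["K"]),np.array(c["dist"]))[0,0]
    o=-R.T@t;d=R.T@np.array([p[0],p[1],1.])
    return o+d*(z-o[2])/d[2]
def proj(c,P):
    return cv2.projectPoints(np.array(P,float).reshape(-1,3),np.array(c["rvec"]),np.array(c["tvec"]),np.array(c["K"]),np.array(c["dist"]))[0][:,0]
E
```

```text
(no output)
```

View pics/crop.png

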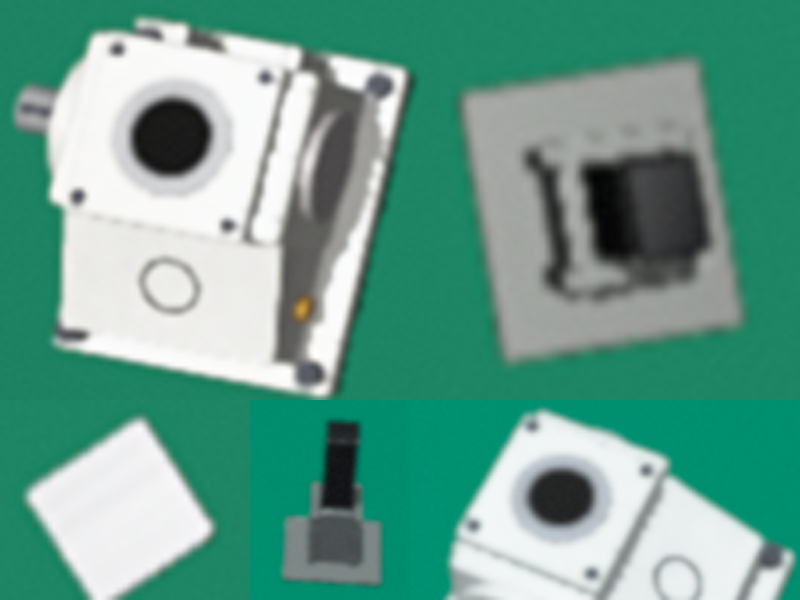

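The crops put the ring centre at about (117.5,301.3) in the top image. The stand base corners are about (338.3,275.4), (378,269.7), (385.5,314.5) and (346.3,320.7), and the plate centre is about (244,277.4). The gauge top face is at about (373.5,294).

```bash
python3 - <<'E'
from h import *
t=cam("top");s=cam("side")
f=lambda c,uv,z:ray(c,uv,z)[:2]
b=[f(t,p,.006) for p in[(338.3,275.4),(378,269.7),(385.5,314.5),(346.3,320.7)]]
sc=np.mean(b,0);d=(b[0]+b[1]-b[2]-b[3])
print("stand",sc,"x yaw",np.degrees(np.arctan2(d[1],d[0])),[np.linalg.norm(b[i]-b[i-1]).round(3) for i in range(4)])
print("stand top proj of gauge top",proj(t,[*sc,.171]))
print("plate",f(t,(244,277.4),.006), f(s,(322,312),.006))
print("spot",f(t,(117.5,301.25),.065), f(s,(320,391.5),.065))
h=[f(t,p,.012) for p in[(177.5,247.5),(157.5,328.75),(88.75,316.25)]]
print(h); e=h[0]-h[1];print(np.linalg.norm(e),np.degrees(np.arctan2(e[1],e[0])));e=h[2]-h[1];print(np.linalg.norm(e),np.degrees(np.arctan2(e[1],e[0]))-90)
st=r.get_state();print(st["tcp_pos"],st["eef_rot"])
E
```

```text
stand [ 0.50066599 -0.24315324] x yaw 9.879990469413148 [np.float64(0.101), np.float64(0.09), np.float64(0.1), np.float64(0.088)]
stand top proj of gauge top [[373.09038105 294.61564154]]
plate [0.5356539  0.01889725] [0.53077804 0.01981252]
spot [0.48125079 0.26555802] [0.47878244 0.2634507 ]
[array([0.59919953, 0.16648261]), array([0.42292683, 0.19892053]), array([0.44795834, 0.34605859])]
0.17923248005924333 -10.426984652258211
0.1492520898438342 -9.654872700385084
[ 0.24570843 -0.62838663  0.23996916] [ 1.79939951e+02 -8.15881578e-03 -1.58644399e+02]
```

Call:
send_rows(
  steps=[
    {"dp": [-10, 7, -50], "roll": 0.1, "jaw": 100},
    {"dp": [-55, 38, -60], "roll": 0.2, "jaw": 100},
    {"dp": [-100, 70, -60], "roll": 0.2, "jaw": 100},
    {"dp": [-145, 102, -60], "roll": 0.2, "jaw": 100},
    {"dp": [-190, 134, -60], "roll": 0.2, "jaw": 100},
  ],
)

```text
time_s: 0.82
tcp_pos: [0.3746, -0.433, 0.3006]
eef_rot: [-180.0, 0.0, -170.1]
contact_force: [0.8, -0.2, -0.0]
gripper_width: 0.0875
gripper_force: 0.0
```

```bash
cat >> h.py <<'E'
from scipy.spatial.transform import Rotation as Ro
def dp(P,yaw):
    s=r.get_state();R=Ro.from_euler('xyz',s["eef_rot"],degrees=True)
    e=s["eef_rot"];dy=(yaw-e[2]+180)%360-180
    print("t",s["time_s"],"tcp",s["tcp_pos"].round(4),"rot",e.round(2),"F",s["contact_force"].round(2),"w",round(s["gripper_width"],4),"g",s["gripper_force"])
    print("dp",(R.inv().apply(np.array(P)-s["tcp_pos"])*1000).round(1),"roll",round(-np.radians(dy),3))
E
python3 -c "
from h import *
dp([.5007,-.2432,.26],-170.1)"
```

```text
t 0.825 tcp [ 0.3746 -0.433   0.3006] rot [-1.8000e+02  1.0000e-02 -1.7011e+02] F [ 0.81 -0.16 -0.02] w 0.0875 g 0.0
dp [-156.8  165.4   40.6] roll -0.0
```

Call:
send_rows(
  steps=[
    {"dp": [-40, 42, 0], "roll": 0, "jaw": 100},
    {"dp": [-80, 84, 10], "roll": 0, "jaw": 100},
    {"dp": [-120, 126, 20], "roll": 0, "jaw": 100},
    {"dp": [-157, 165, 30], "roll": 0, "jaw": 100},
    {"dp": [-157, 165, 40], "roll": 0, "jaw": 100},
  ],
)

```text
time_s: 1.45
tcp_pos: [0.5019, -0.2423, 0.26]
eef_rot: [180.0, 0.0, -169.9]
contact_force: [-0.9, -0.6, -0.1]
gripper_width: 0.0876
gripper_force: 0.0
```

```bash
python3 - <<'E'
from h import *
dp([.5007,-.2432,.141],-170.1)
t=cam("top");s=cam("side")
P=[[.5007,-.2432,.171],[.5007,-.2432,.141]]
print(proj(t,P),proj(s,P))
f=lambda i,x,y,w,h:cv2.resize(i[y:y+h,x:x+w],(400,480),interpolation=cv2.INTER_CUBIC)
cv2.imwrite("pics/above.png",np.hstack([f(t["image"],320,235,100,120),f(s["image"],310,150,100,120)]))
E
```

```text
t 1.45 tcp [ 0.5019 -0.2423  0.26  ] rot [ 1.7998e+02  1.0000e-02 -1.6986e+02] F [-0.94 -0.57 -0.11] w 0.0876 g 0.0
dp [  1.3  -0.7 119. ] roll 0.004
[[373.1155714  294.5973909 ]
 [370.78395822 294.6602426 ]] [[358.1935142  195.38314553]
 [357.4198674  204.17538236]]
```

View pics/above.png

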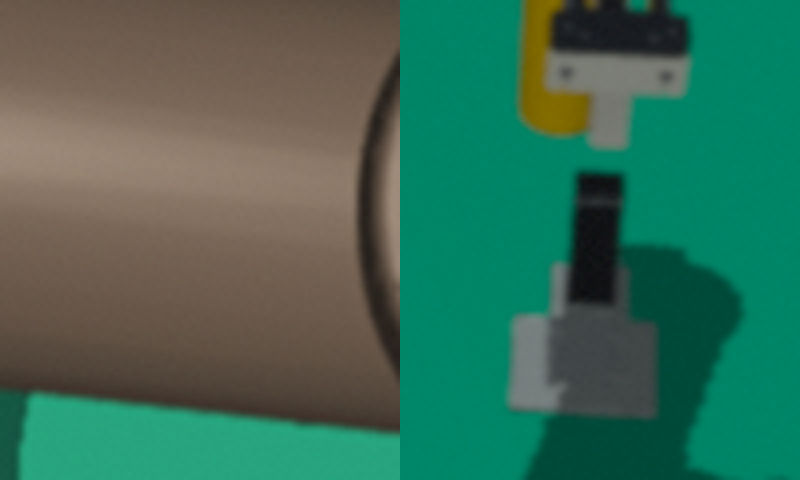

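The side crop shows the fingers, with the tip at about (362.2,187), straight above the gauge, whose top is at about (360.2,195). The top view is blocked by the arm.

```bash
python3 - <<'E'
from h import *
s=cam("side")
st=r.get_state()["tcp_pos"]
print(proj(s,[st-[0,0,.014],[.5007,-.2432,.006],[.5107,-.2432,.006]]))
print(ray(s,(355.8,241.3),.006),ray(s,(360.2,195),.171))
E
```

```text
[[360.75358115 171.73123219]
 [354.22002177 240.65151566]
 [350.68881239 240.01876673]]
[ 0.49596509 -0.24179407  0.006     ] [ 0.49598777 -0.24596319  0.171     ]
```

Call:
send_rows(
  steps=[
    {"dp": [1, -1, 40], "roll": 0, "jaw": 100},
    {"dp": [1, -1, 80], "roll": 0, "jaw": 100},
    {"dp": [1, -1, 112], "roll": 0, "jaw": 100},
    {"dp": [1, -1, 119], "roll": 0, "jaw": 100},
    {"dp": [1, -1, 119], "roll": 0, "jaw": 60},
  ],
  newtons=20,
)

```text
time_s: 2.22
tcp_pos: [0.4995, -0.2471, 0.1423]
eef_rot: [-180.0, 0.0, -170.1]
contact_force: [-0.5, -0.3, 1.0]
gripper_width: 0.0821
gripper_force: 0.0
```

Call:
send_rows(
  steps=[
    {"dp": [0, 0, 0], "roll": 0, "jaw": 20},
    {"dp": [0, 0, 0], "roll": 0, "jaw": 10},
    {"dp": [0, 0, 0], "roll": 0, "jaw": 10},
    {"dp": [0, 0, 0], "roll": 0, "jaw": 10},
    {"dp": [0, 0, 0], "roll": 0, "jaw": 10},
  ],
)

```text
time_s: 2.85
tcp_pos: [0.4995, -0.2462, 0.1417]
eef_rot: [-180.0, 0.0, -170.1]
contact_force: [0.5, -0.4, -0.1]
gripper_width: 0.0333
gripper_force: 0.0
```

Call:
send_rows(
  steps=[
    {"dp": [-1, 3, 0], "roll": 0, "jaw": 10},
    {"dp": [-1, 3, 0], "roll": 0, "jaw": 10},
    {"dp": [-1, 3, 0], "roll": 0, "jaw": 10},
    {"dp": [-1, 3, 0], "roll": 0, "jaw": 10},
  ],
)

```text
time_s: 3.35
tcp_pos: [0.4999, -0.243, 0.1415]
eef_rot: [180.0, -0.0, -170.1]
contact_force: [-0.5, 1.1, 0.9]
gripper_width: 0.0237
gripper_force: 20.0
```

Call:
send_rows(
  steps=[
    {"dp": [0, 0, -15], "roll": 0, "jaw": 10},
    {"dp": [0, 0, -45], "roll": 0, "jaw": 10},
    {"dp": [0, 0, -80], "roll": 0, "jaw": 10},
    {"dp": [0, 0, -105], "roll": 0, "jaw": 10},
    {"dp": [0, 0, -105], "roll": 0, "jaw": 10},
  ],
)

```text
time_s: 3.98
tcp_pos: [0.501, -0.2436, 0.2496]
eef_rot: [-179.9, 0.3, -170.1]
contact_force: [0.6, -0.1, -2.1]
gripper_width: 0.0237
gripper_force: 20.0
```

```bash
python3 - <<'E'
from h import *
dp([.5357,.019,.16],-180)
E
```

```text
t 3.975 tcp [ 0.501  -0.2436  0.2496] rot [-179.89    0.26 -170.1 ] F [ 0.57 -0.1  -2.1 ] w 0.0237 g 19.99600052833557
dp [-79.  252.9  89.4] roll 0.173
```

Call:
send_rows(
  steps=[
    {"dp": [-10, 25, 0], "roll": 0, "jaw": 10},
    {"dp": [-24, 75, 0], "roll": 0, "jaw": 10},
    {"dp": [-40, 130, 0], "roll": 0, "jaw": 10},
    {"dp": [-56, 185, 0], "roll": 0, "jaw": 10},
    {"dp": [-72, 230, 10], "roll": 0, "jaw": 10},
  ],
)

```text
time_s: 4.6
tcp_pos: [0.5312, -0.0022, 0.2367]
eef_rot: [180.0, 0.0, -170.1]
contact_force: [1.2, -1.5, -1.1]
gripper_width: 0.0239
gripper_force: 20.0
```

Call:
send_rows(
  steps=[
    {"dp": [-7, 22, 15], "roll": 0, "jaw": 10},
    {"dp": [-7, 22, 40], "roll": 0, "jaw": 10},
    {"dp": [-7, 22, 60], "roll": 0, "jaw": 10},
    {"dp": [-7, 22, 70], "roll": 0, "jaw": 10},
    {"dp": [-7, 22, 70], "roll": 0, "jaw": 10},
  ],
)

```text
time_s: 5.22
tcp_pos: [0.5339, 0.0184, 0.1659]
eef_rot: [-180.0, -0.1, -170.1]
contact_force: [0.2, 0.3, -1.2]
gripper_width: 0.0238
gripper_force: 20.0
```

```bash
python3 - <<'E'
from h import *
dp([.5357,.019,.1325],-180)
s=cam("side");t=cam("top")
p=r.get_state()["tcp_pos"]
print(proj(s,[p+[0,0,.0295],p-[0,0,.1205],p-[0,0,.1305],[.5357,.019,.006]]))
f=lambda i,x,y,w,h:cv2.resize(i[y:y+h,x:x+w],(400,480),interpolation=cv2.INTER_CUBIC)
cv2.imwrite("pics/plate.png",np.hstack([f(t["image"],200,220,100,120),f(s["image"],270,220,100,120)]))
E
```

```text
t 5.225 tcp [0.5339 0.0184 0.1659] rot [-1.7998e+02 -1.0000e-01 -1.7011e+02] F [ 0.18  0.31 -1.22] w 0.0238 g 19.996057748794556
dp [-1.9  0.3 33.4] roll 0.173
[[322.02552001 258.69462123]
 [320.81924424 300.99271789]
 [320.74586383 303.57174982]
 [320.13216852 311.34777779]]
```

View pics/plate.png

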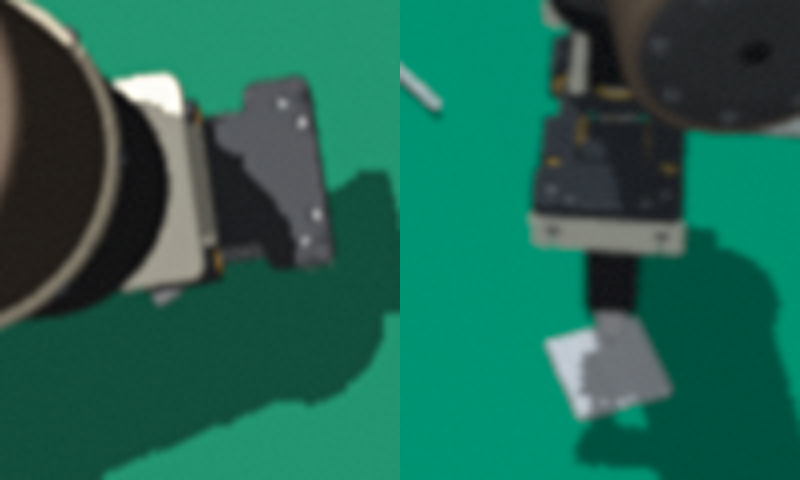

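The side crop shows the gauge hanging upright, with its nose at about (322.5,298) over the plate centre at (322,310.5). I'll descend with care.

Call:
send_rows(
  steps=[
    {"dp": [-2, 0, 10], "roll": 0, "jaw": 10},
    {"dp": [-2, 0, 20], "roll": 0, "jaw": 10},
    {"dp": [-2, 0, 26], "roll": 0, "jaw": 10},
    {"dp": [-2, 0, 29], "roll": 0, "jaw": 10},
    {"dp": [-2, 0, 31], "roll": 0, "jaw": 10},
  ],
)

```text
time_s: 5.95
tcp_pos: [0.5363, 0.019, 0.1354]
eef_rot: [-180.0, -0.0, -170.1]
contact_force: [-0.2, -0.5, 1.0]
gripper_width: 0.0239
gripper_force: 20.0
```

Call:
send_rows(
  steps=[
    {"dp": [0, 0, 1], "roll": 0, "jaw": 10},
    {"dp": [0, 0, 2], "roll": 0, "jaw": 10},
    {"dp": [0, 0, 2], "roll": 0, "jaw": 10},
  ],
)

```text
time_s: 6.32
tcp_pos: [0.5363, 0.019, 0.1337]
eef_rot: [-180.0, -0.0, -170.1]
contact_force: [-0.6, 0.0, 0.9]
gripper_width: 0.0239
gripper_force: 20.0
```

Call:
send_rows(
  steps=[
    {"dp": [0, 0, 1], "roll": 0, "jaw": 10},
    {"dp": [0, 0, 1], "roll": 0, "jaw": 10},
    {"dp": [0, 0, 1], "roll": 0, "jaw": 10},
    {"dp": [0, 0, 1], "roll": 0, "jaw": 10},
    {"dp": [0, 0, 1], "roll": 0, "jaw": 10},
  ],
)

```text
time_s: 6.95
tcp_pos: [0.5364, 0.019, 0.1326]
eef_rot: [-180.0, -0.0, -170.1]
contact_force: [-1.7, -1.0, 0.5]
gripper_width: 0.0238
gripper_force: 20.0
```

Call:
send_rows(
  steps=[
    {"dp": [0, 0, 0], "roll": 0, "jaw": 10},
    {"dp": [0, 0, 0], "roll": 0, "jaw": 10},
    {"dp": [0, 0, 0], "roll": 0, "jaw": 10},
    {"dp": [0, 0, 0], "roll": 0, "jaw": 10},
    {"dp": [0, 0, 0], "roll": 0, "jaw": 10},
  ],
)

```text
time_s: 7.58
tcp_pos: [0.5364, 0.019, 0.1326]
eef_rot: [-180.0, -0.0, -170.1]
contact_force: [-1.6, -1.5, 1.0]
gripper_width: 0.0237
gripper_force: 20.0
```

Call:
send_rows(
  steps=[
    {"dp": [0, 0, -6], "roll": 0, "jaw": 10},
    {"dp": [0, 0, -25], "roll": 0, "jaw": 10},
    {"dp": [0, 0, -60], "roll": 0, "jaw": 10},
    {"dp": [0, 0, -70], "roll": 0, "jaw": 10},
    {"dp": [0, 0, -70], "roll": 0, "jaw": 10},
  ],
)

```text
time_s: 8.2
tcp_pos: [0.5367, 0.0194, 0.203]
eef_rot: [180.0, 0.1, -170.1]
contact_force: [-0.4, 0.5, -1.8]
gripper_width: 0.0237
gripper_force: 20.0
```

```bash
python3 - <<'E'
from h import *
y=np.radians(9.9); u=np.array([np.cos(y),np.sin(y)])
sc=np.array([.5007,-.2432])
E=sc+u*.0255
P=E+u*(.016+.008)
print(P)
dp([*P,.202],-170.1)
E
```

```text
[ 0.54946291 -0.23468951]
t 8.2 tcp [0.5367 0.0194 0.203 ] rot [ 1.7996e+02  1.0000e-01 -1.7010e+02] F [-0.4   0.48 -1.75] w 0.0237 g 19.995915591716766
dp [  31.1 -252.5    0.7] roll -0.0
```

Call:
send_rows(
  steps=[
    {"dp": [-10, -30, -10], "roll": 0, "jaw": 10},
    {"dp": [-10, -85, -10], "roll": 0, "jaw": 10},
    {"dp": [0, -140, -10], "roll": 0, "jaw": 10},
    {"dp": [10, -195, -10], "roll": 0, "jaw": 10},
    {"dp": [20, -240, -5], "roll": 0, "jaw": 10},
  ],
)

```text
time_s: 8.82
tcp_pos: [0.5574, -0.2226, 0.206]
eef_rot: [180.0, -0.1, -170.1]
contact_force: [0.8, 0.2, -1.9]
gripper_width: 0.0238
gripper_force: 20.0
```

Call:
send_rows(
  steps=[
    {"dp": [5, -13, 5], "roll": 0, "jaw": 10},
    {"dp": [5, -13, 25], "roll": 0, "jaw": 10},
    {"dp": [5, -13, 48], "roll": 0, "jaw": 10},
    {"dp": [5, -13, 53], "roll": 0, "jaw": 10},
    {"dp": [5, -13, 53], "roll": 0, "jaw": 10},
  ],
)

```text
time_s: 9.45
tcp_pos: [0.5552, -0.2341, 0.1542]
eef_rot: [180.0, -0.1, -170.1]
contact_force: [0.4, -0.5, -1.9]
gripper_width: 0.0241
gripper_force: 20.0
```

```bash
python3 - <<'E'
from h import *
dp([.5494,-.2347,.155],-170.1)
E
```

```text
t 9.45 tcp [ 0.5552 -0.2341  0.1542] rot [ 1.7999e+02 -6.0000e-02 -1.7006e+02] F [ 0.37 -0.53 -1.94] w 0.0241 g 19.99598354101181
dp [ 5.8  0.4 -0.8] roll 0.001
```

Call:
send_rows(
  steps=[
    {"dp": [6, 0, 0], "roll": 0, "jaw": 10},
    {"dp": [12, 0, 0], "roll": 0, "jaw": 10},
    {"dp": [16, 0, 0], "roll": 0, "jaw": 10},
    {"dp": [20, 0, 0], "roll": 0, "jaw": 10},
    {"dp": [24, 0, 0], "roll": 0, "jaw": 10},
  ],
)

```text
time_s: 10.07
tcp_pos: [0.5334, -0.2385, 0.1558]
eef_rot: [-179.9, 0.3, -170.1]
contact_force: [3.3, 3.4, 1.4]
gripper_width: 0.024
gripper_force: 20.0
```

Call:
send_rows(
  steps=[
    {"dp": [4, 0, 0], "roll": 0, "jaw": 10},
    {"dp": [8, 0, 0], "roll": 0, "jaw": 10},
    {"dp": [12, 0, 0], "roll": 0, "jaw": 10},
    {"dp": [16, 0, 0], "roll": 0, "jaw": 10},
    {"dp": [16, 0, 0], "roll": 0, "jaw": 10},
  ],
)

```text
time_s: 10.7
tcp_pos: [0.516, -0.2416, 0.1551]
eef_rot: [-180.0, 0.1, -170.1]
contact_force: [4.7, 1.9, 2.2]
gripper_width: 0.0238
gripper_force: 20.0
```

```bash
python3 - <<'E'
from h import *
dp([.5494,-.2347,.155],-170.1)
s=cam("side")
p=r.get_state()["tcp_pos"]; g=p+[0,0,.005]
for a in(0,10,15,20,25):
    u=np.array([np.cos(np.radians(9.9)),np.sin(np.radians(9.9)),0])*np.sin(np.radians(a))-[0,0,np.cos(np.radians(a))]
    print(a,proj(s,[g,g+u*.0575,g+u*.1255]).round(1).tolist())
cv2.imwrite("pics/tilt.png",cv2.resize(s["image"][170:270,300:400],(600,600),interpolation=cv2.INTER_CUBIC))
E
```

```text
t 10.7 tcp [ 0.516  -0.2416  0.1551] rot [-1.7996e+02  5.0000e-02 -1.7010e+02] F [4.66 1.92 2.24] w 0.0238 g 19.999841451644897
dp [-34.1   1.1   0.1] roll 0.0
0 [[351.9, 198.1], [350.7, 214.5], [349.3, 232.8]]
10 [[351.9, 198.1], [346.9, 214.1], [341.4, 231.9]]
15 [[351.9, 198.1], [345.1, 213.7], [337.5, 231.0]]
20 [[351.9, 198.1], [343.3, 213.2], [333.7, 230.0]]
25 [[351.9, 198.1], [341.6, 212.5], [330.1, 228.7]]
```

View pics/tilt.png

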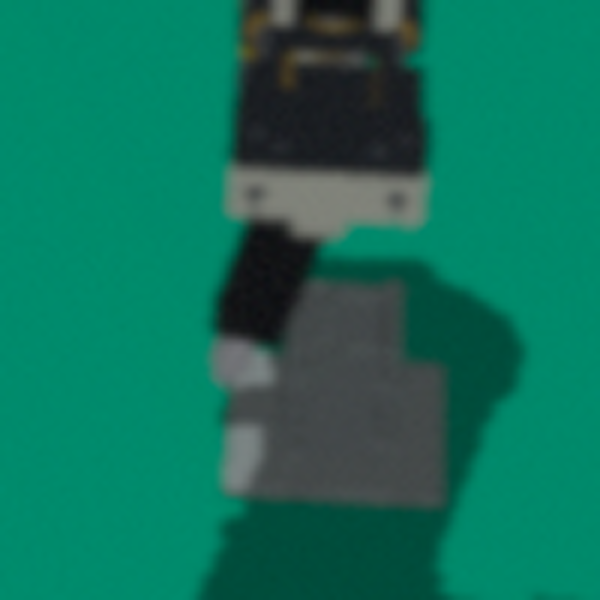

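The crop shows the gauge pivoting in the fingers against the well. Its body runs from about (284,232) to (246,338) in the crop, roughly 15° of tilt. About 13 mm more travel is needed.

Call:
send_rows(
  steps=[
    {"dp": [4, 0, 0], "roll": 0, "jaw": 10},
    {"dp": [8, 0, 0], "roll": 0, "jaw": 10},
    {"dp": [11, 0, 0], "roll": 0, "jaw": 10},
    {"dp": [13, 0, 0], "roll": 0, "jaw": 10},
    {"dp": [13, 0, 0], "roll": 0, "jaw": 10},
  ],
)

```text
time_s: 11.38
tcp_pos: [0.5024, -0.2435, 0.154]
eef_rot: [180.0, -0.1, -170.1]
contact_force: [3.3, 0.6, -2.2]
gripper_width: 0.0237
gripper_force: 20.0
```

Call:
send_rows(
  steps=[
    {"dp": [-2, 0, 0], "roll": 0, "jaw": 10},
    {"dp": [-15, 0, -5], "roll": 0, "jaw": 10},
    {"dp": [-30, 0, -20], "roll": 0, "jaw": 10},
    {"dp": [-40, 0, -60], "roll": 0, "jaw": 10},
    {"dp": [-40, 0, -90], "roll": 0, "jaw": 10},
  ],
  newtons=40,
)

```text
time_s: 12.0
tcp_pos: [0.5433, -0.2366, 0.2458]
eef_rot: [-180.0, -0.1, -170.1]
contact_force: [0.6, 0.3, -1.9]
gripper_width: 0.0239
gripper_force: 40.0
```

```bash
cat >> h.py <<'E'
def tgt(back,a=25,L=.1315,spot=(.4813,.2655,.065),yaw=170):
    n=lambda t:np.array([np.sin(np.radians(t))*np.cos(np.radians(yaw)),np.sin(np.radians(t))*np.sin(np.radians(yaw)),np.cos(np.radians(t))])
    return np.array(spot)+n(a)*L+n(25)*back-[0,0,.005]
E
python3 -c "
from h import *
p=tgt(.04);print(p);dp(p,170)"
```

```text
[0.40992209 0.27808585 0.21543179]
t 12.0 tcp [ 0.5433 -0.2366  0.2458] rot [-1.7999e+02 -7.0000e-02 -1.7007e+02] F [ 0.61  0.26 -1.93] w 0.0239 g 39.99994397163391
dp [ 42.6 529.9  30.3] roll 0.348
```

Call:
send_rows(
  steps=[
    {"dp": [10, 25, 0], "roll": 0.07, "jaw": 10},
    {"dp": [20, 75, 0], "roll": 0.14, "jaw": 10},
    {"dp": [30, 130, 0], "roll": 0.21, "jaw": 10},
    {"dp": [40, 185, 0], "roll": 0.28, "jaw": 10},
    {"dp": [43, 240, 0], "roll": 0.348, "jaw": 10},
  ],
)

```text
time_s: 12.62
tcp_pos: [0.4577, -0.0063, 0.2449]
eef_rot: [-180.0, -0.0, 169.8]
contact_force: [2.0, 0.7, -1.4]
gripper_width: 0.0241
gripper_force: 40.0
```

```bash
python3 -c "
from h import *
dp(tgt(.04),170)"
```

```text
t 12.625 tcp [ 0.4577 -0.0063  0.2449] rot [-1.7997e+02 -4.0000e-02  1.6981e+02] F [ 2.03  0.7  -1.37] w 0.0241 g 39.99683976173401
dp [ 97.4 271.5  29.4] roll -0.003
```

Call:
send_rows(
  steps=[
    {"dp": [20, 50, 0], "roll": 0, "jaw": 10},
    {"dp": [38, 105, 0], "roll": 0, "jaw": 10},
    {"dp": [58, 160, 0], "roll": 0, "jaw": 10},
    {"dp": [78, 215, 0], "roll": 0, "jaw": 10},
    {"dp": [97, 262, 0], "roll": 0, "jaw": 10},
  ],
)

```text
time_s: 13.25
tcp_pos: [0.4082, 0.2694, 0.2449]
eef_rot: [-180.0, -0.0, 170.0]
contact_force: [0.6, -0.4, -2.0]
gripper_width: 0.024
gripper_force: 40.0
```

Call:
send_rows(
  steps=[
    {"dp": [0, 10, 0], "roll": 0, "jaw": 10},
    {"dp": [0, 10, 0], "roll": 0, "jaw": 10},
  ],
)

```text
time_s: 13.5
tcp_pos: [0.4105, 0.2774, 0.2443]
eef_rot: [-179.9, -0.0, 170.0]
contact_force: [0.3, 0.4, -2.1]
gripper_width: 0.0236
gripper_force: 40.0
```

```bash
python3 - <<'E'
from h import *
dp(tgt(.04),170)
s=cam("side");t=cam("top")
g=r.get_state()["tcp_pos"]+[0,0,.005]
for a in(0,20,25,30):
    for n,c in(("s",s),("t",t)):
        u=(np.array([np.cos(np.radians(-10)),np.sin(np.radians(-10)),0])*np.sin(np.radians(a))-[0,0,np.cos(np.radians(a))])
        print(n,a,proj(c,[g,g+u*.1015,g+u*.1255,g+u*.1355]).round(1).tolist())
print(proj(s,[.4813,.2655,.065]))
f=lambda i,x,y:cv2.resize(i[y:y+150,x:x+100],(400,600),interpolation=cv2.INTER_CUBIC)
cv2.imwrite("pics/hov.png",np.hstack([f(t["image"],60,230),f(s["image"],270,290)]))
E
```

```text
t 13.5 tcp [0.4105 0.2774 0.2443] rot [-1.7991e+02 -4.0000e-02  1.7003e+02] F [ 0.33  0.42 -2.08] w 0.0236 g 39.99983847141266
dp [ 0.7  0.6 28.8] roll 0.001
s 0 [[357.1, 353.7], [353.7, 383.2], [353.0, 389.6], [352.7, 392.2]]
t 0 [[57.7, 347.1], [89.1, 340.7], [95.4, 339.4], [98.0, 338.9]]
s 20 [[357.1, 353.7], [337.1, 374.9], [332.7, 379.5], [331.0, 381.4]]
t 20 [[57.7, 347.1], [92.5, 321.9], [99.5, 316.8], [102.2, 314.8]]
s 25 [[357.1, 353.7], [333.2, 372.4], [328.1, 376.5], [326.0, 378.1]]
t 25 [[57.7, 347.1], [92.7, 317.5], [99.8, 311.5], [102.6, 309.2]]
s 30 [[357.1, 353.7], [329.5, 369.8], [323.6, 373.3], [321.1, 374.7]]
t 30 [[57.7, 347.1], [92.8, 313.3], [99.9, 306.5], [102.7, 303.7]]
[[318.58047604 392.10329912]]
```

View pics/hov.png

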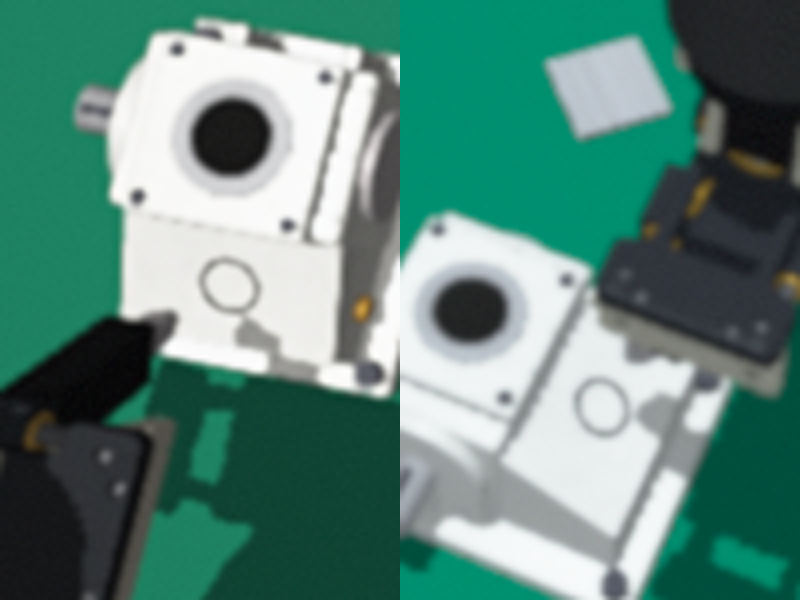

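In the top crop the gauge is tilted, with its nose at about (100.5,312) and the ring at (117.5,301.3). I'll overlay wireframes to check the tilt.

```bash
python3 - <<'E'
from h import *
t=cam("top")
g=r.get_state()["tcp_pos"]+[0,0,.005]
c,s_=np.cos(np.radians(-10)),np.sin(np.radians(-10))
hx=np.array([c,s_,0]);hy=np.array([-s_,c,0]);z=np.array([0,0,1.])
x0,y0,k=62,280,8
ims=[]
for a in(20,25):
    a=np.radians(a);n=-hx*np.sin(a)+z*np.cos(a);gx=hx*np.cos(a)+z*np.sin(a)
    im=cv2.resize(t["image"][y0:y0+70,x0:x0+50],None,fx=k,fy=k,interpolation=cv2.INTER_CUBIC)
    o=g-n*.1255
    q=lambda P:(((proj(t,P)-[x0,y0])+.5)*k).astype(int)
    for zz,w,d in((.024,.016,.012),(.08,.016,.012),(0,.0085,.0085),(-.01,.005,.005)):
        cv2.polylines(im,[q([o+n*zz+gx*i*w+hy*j*d for i,j in((1,1),(1,-1),(-1,-1),(-1,1))])],True,(0,0,255),1)
    for i,j in((1,1),(1,-1),(-1,-1),(-1,1)): cv2.polylines(im,[q([o+n*zz+gx*i*.016+hy*j*.012 for zz in(.024,.08)])],False,(0,255,255),1)
    ims.append(im)
cv2.imwrite("pics/ov.png",np.hstack(ims))
E
```

```text
(no output)
```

View pics/ov.png

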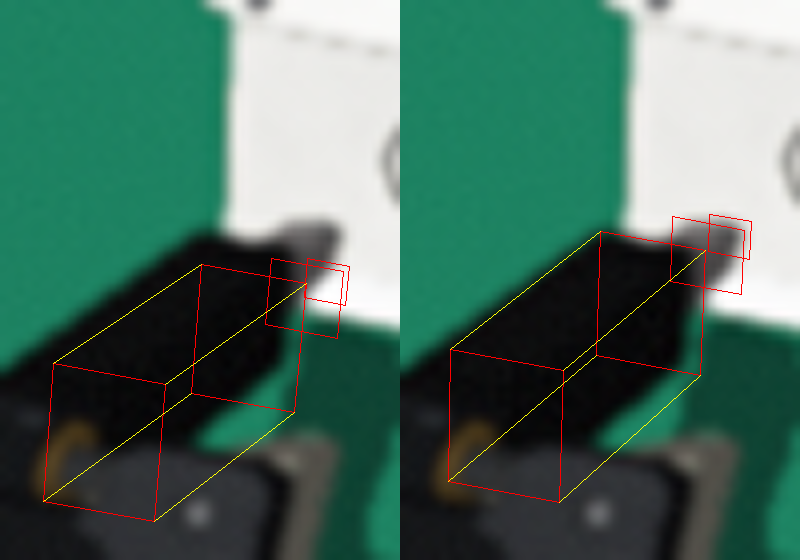

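The 25° wireframe fits the body's left edge, its bottom corner and the nose, so the tilt is right. I'll approach along the normal.

Call:
send_rows(
  steps=[
    {"dp": [1, 1, 15], "roll": 0, "jaw": 10},
    {"dp": [1, 1, 29], "roll": 0, "jaw": 10},
    {"dp": [-4, 1, 40], "roll": 0, "jaw": 10},
    {"dp": [-9, 1, 50], "roll": 0, "jaw": 10},
    {"dp": [-12, 1, 56], "roll": 0, "jaw": 10},
  ],
)

```text
time_s: 14.28
tcp_pos: [0.4231, 0.2757, 0.1877]
eef_rot: [-180.0, -0.0, 169.9]
contact_force: [0.0, 0.5, -1.7]
gripper_width: 0.0238
gripper_force: 40.0
```

Call:
send_rows(
  steps=[
    {"dp": [0, 0, 0], "roll": 0, "jaw": 10},
  ],
)

```text
time_s: 14.4
tcp_pos: [0.4228, 0.2757, 0.188]
eef_rot: [-179.9, -0.0, 169.9]
contact_force: [0.4, -0.2, -1.5]
gripper_width: 0.0238
gripper_force: 40.0
```

```bash
python3 - <<'E'
from h import *
dp(tgt(0),170)
s=cam("side");t=cam("top")
f=lambda i,x,y:cv2.resize(i[y:y+75,x:x+50],(400,600),interpolation=cv2.INTER_CUBIC)
cv2.imwrite("pics/near.png",np.hstack([f(t["image"],85,275),f(s["image"],295,345)]))
E
```

```text
t 14.4 tcp [0.4228 0.2757 0.188 ] rot [-1.7994e+02 -3.0000e-02  1.6994e+02] F [ 0.42 -0.21 -1.54] w 0.0238 g 39.999847412109375
dp [-3.8  0.1  8.8] roll -0.001
```

View pics/near.png

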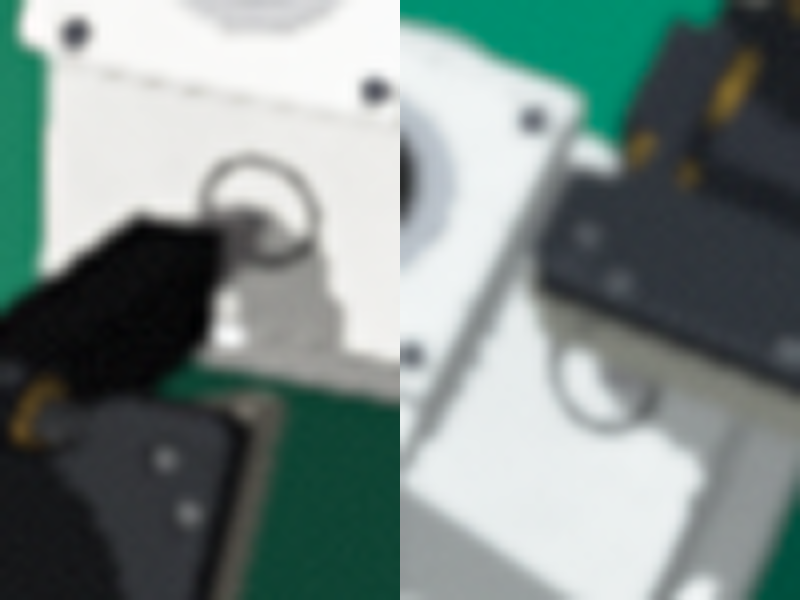

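The probe is just over the ring: nose end at about (255,228) and ring centre at (260,210) in the top crop. I'll press slowly.

Call:
send_rows(
  steps=[
    {"dp": [-1, 0, 2], "roll": 0, "jaw": 10},
    {"dp": [-2, 0, 4], "roll": 0, "jaw": 10},
    {"dp": [-2.5, 0, 5.5], "roll": 0, "jaw": 10},
    {"dp": [-3, 0, 6.5], "roll": 0, "jaw": 10},
    {"dp": [-3, 0, 6.5], "roll": 0, "jaw": 10},
  ],
)

```text
time_s: 15.12
tcp_pos: [0.4257, 0.2755, 0.1822]
eef_rot: [180.0, 0.0, 170.0]
contact_force: [0.2, -0.5, 0.0]
gripper_width: 0.0237
gripper_force: 40.0
```

```bash
python3 - <<'E'
from h import *
dp(tgt(0),170)
import time
for i in range(6): cam("side"); s=r.get_state();print(s["contact_force"].round(2))
E
```

```text
t 15.125 tcp [0.4257 0.2755 0.1822] rot [1.7999e+02 1.0000e-02 1.6996e+02] F [ 0.24 -0.5   0.04] w 0.0237 g 40.000144243240356
dp [-0.9 -0.2  3. ] roll -0.001
[-1.53  0.24 -0.07]
[-1.44  0.43  0.27]
[-0.18  0.14 -1.77]
[-0.7   0.53  0.46]
[0.2 0.5 0.2]
[ 0.04 -0.04 -0.54]
```

Call:
send_rows(
  steps=[
    {"dp": [-0.5, 0, 1], "roll": 0, "jaw": 10},
    {"dp": [-1, 0, 2], "roll": 0, "jaw": 10},
    {"dp": [-1, 0, 2.5], "roll": 0, "jaw": 10},
    {"dp": [-1, 0, 2.5], "roll": 0, "jaw": 10},
    {"dp": [-1, 0, 2.5], "roll": 0, "jaw": 10},
  ],
)

```text
time_s: 16.05
tcp_pos: [0.4267, 0.2753, 0.1797]
eef_rot: [180.0, 0.0, 170.0]
contact_force: [-1.6, 1.0, 1.5]
gripper_width: 0.0236
gripper_force: 40.0
```

```bash
python3 - <<'E'
from h import *
dp(tgt(0),170)
F=[]
for i in range(16): t=cam("top"); F.append(r.get_state()["contact_force"])
print(np.mean(F,0),np.std(F,0)/4)
s=cam("side")
f=lambda i,x,y:cv2.resize(i[y:y+75,x:x+50],(400,600),interpolation=cv2.INTER_CUBIC)
cv2.imwrite("pics/fin.png",np.hstack([f(t["image"],85,275),f(s["image"],295,345)]))
E
```

```text
t 16.05 tcp [0.4267 0.2753 0.1797] rot [1.7999e+02 1.0000e-02 1.6997e+02] F [-1.63  1.03  1.46] w 0.0236 g 40.00024080276489
dp [ 0.1 -0.2  0.5] roll -0.001
[-0.90441997  1.00529812  1.03617128] [0.13185729 0.12428904 0.1404563 ]
```

View pics/fin.png

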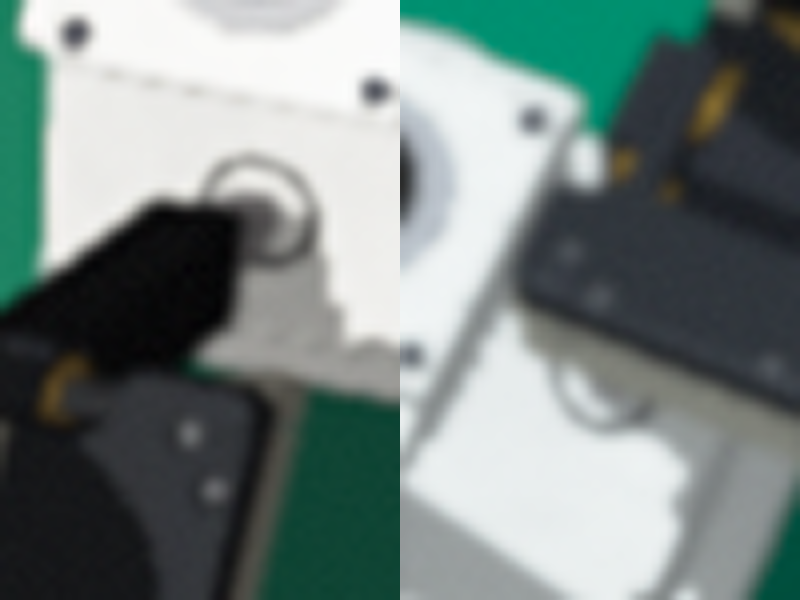

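The nose stands inside the ring, centred at about (262,222) against the ring centre at (260,212), which is roughly 2–3 mm off. The normal force is about 3 N, so the probe is in roughly 4–5 mm.

```bash
python3 -c "
from plant import r
print(r.close_job())"
```

```text
the job is handed in; nothing more can be done
None
```

The job is handed in: the zero check on the plate was held for over a second, and the gauge finished gripped and pressed on the ring at about 3 N, tilted about 25° to match the face and 2–3 mm off centre; the tilt, offset and force are my readings, as the hand-in returned no verdict.

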